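Brace the grease pot and twist off its tight cap

TASK

Open the square grease pot: stand it, still closed, fully down in the square pocket of the wooden bracing block so that it cannot turn, then twist its tight cap counter-clockwise (seen from above) about a fifth of a turn, only until the lugs come free. Then lift the cap straight up until its lower edge is two or three centimetres clear above the neck, with the pot still fully down in the pocket, and finish while still holding the cap in the gripper, level and just above the pot's mouth.

Things in the scene. Friction and masses are not known exactly. Their poses are not given: they have to be found in the camera images.
- jar_mid (a point): Centre, half-way up, of the body of the loose grey square plastic grease pot (0.4 kg): body 64 x 64 mm, 64 mm high, underside 32 mm below this point. z is its upright axis; x and y are square to its flat sides. On top, a round neck of radius 21 mm (lugs to 25 mm) whose rim lies 62.5 mm above this point.
- cap_mid (a point): Centre, half-way up, of the pot's loose cap: white, ribbed, round, 58 mm in diameter, 31 mm high, 0.08 kg, lower edge 15.5 mm below this point. Closed, this point lies 53.5 mm above jar_mid, the x axes agree, and 6 mm stay free between the cap's lower edge and the top of the pot's body. The pot may be carried by its closed cap.
- cap: The same cap; origin on its axis at its lower edge, z up. Lugs in its skirt catch under the neck's lugs and a springy liner (18 N) makes it tight: turning takes about 0.4 N m, more than the pot loose on the table resists. Turned counter-clockwise seen from above it is free after 0.85 rad (hard stop at 2.4), not before; then lift it straight up; its edge passes the neck's rim after 24.5 mm.
- cap_mark (a point): Small raised pip on the cap's top, 20 mm from its axis along the cap's x axis; it shows how far the cap has been turned.
- jar: The same pot; origin at the centre of its underside, z up.
- pocket (a point): Centre of the floor of the square pocket in the bracing block. Pocket 69 x 69 mm, straight for its lower 24 mm, then widening at 45 degrees to 85 x 85 mm at the top, 32 mm above this point. x and y are square to its sides, z up. The pot fits in any of four quarter turns; fully down, jar_mid lies 32 mm above this point.
- block: The bracing block, fixed to the table: light wood, 101 x 101 mm, top 40 mm above the table, on an aluminium base plate of 105 x 130 mm, 8 mm thick. Origin at the centre of its underside, z up.
- collet_nut: Bystander: loose grey steel clamping nut, 50 x 54 x 24 mm, flat on the table; origin at the centre of its underside.
- collet_1: Bystander: loose steel collet, 32 mm in diameter and 42 mm high; origin at the centre of its underside.
- offcut_4: Bystander: loose block of wood offcut, 50 x 60 x 30 mm, lying on the table; origin at the centre of its underside.
- tape_measure: Bystander: loose yellow and black tape measure, 36 x 76 x 66 mm, on the table; origin at the centre of its underside.
There are look-alikes about, which are no part of the job. Leave any blue or red look-alike of the cap alone.

How it is judged:
By the outcome, as a careful person would: the job done as asked, in the order asked, and still so for the second after the job is handed in, while the arm keeps its last pose, push and grip.
It also fails if it takes over 45 s, if anything falls off the work surface, if the arm or the gripper's body presses on something with over 40 N, if the wrist force passes 120 N, or if a joint passes its speed limit or range.

ROBOT

A 6-joint arm with a two-finger parallel gripper is mounted at the origin on a cart in front of the work surface, level with it; the furniture and walls round the work are solid. World frame = base frame: x ahead of the robot, y to its left, z up, the work surface at z = 0. Lengths are in m, angles in rad, forces in N, time in s.
With the tool pointing down it reaches from about 0.425 to 0.95 m from the base axis. Payload 3.5 kg.
Tool frame: the origin (TCP) lies midway between the tips of the shut fingers; the grasp point (between the pads) lies 19 mm behind it; z points along the fingers, y is the direction in which the jaws open and shut (so a half turn about z gives the same grasp; the last joint's range is limited). The gripper opens to 85 mm and grips with 20 to 120 N. Pads are 22 mm wide; open, the fingers measure 114 mm over their backs; the gripper's body (76 mm by 85 mm) begins 54 mm behind the grasp point. The pads swing forward as they close: fully open they stand 13 mm farther back than shut.
Start: joints at [-1.335, 0.286, 1.577, -0, 1.279, -0.15], TCP at [0.254, -0.625, 0.231] pointing down, gripper open.
Joint ranges: [-2.77, 2.77], [-0.9, 2.22], [0.21, 2.48], [-1.53, 4.67], [0.24, 2.81], [-2.84, 2.84]. Speed limits (rad/s): [2.79, 2.79, 3.14, 3.14, 3.14, 3.14].

INTERFACE

Orientations are given as a unit quaternion [x, y, z, w].
In Python, from plant import * gives the robot as it stands.
- The arm moves only by the shell command python3 -m jog 'ROWS' [FORCE]. ROWS is a JSON object of lists of equal length, an entry for each row: "travel": the shift along the world's x, y, z in mm, a list of three; "dr": the turn, a rotation vector about the world's x, y, z in degrees, a list of three; "jaw": the closure in counts, from 0 (fully open) to 255 (shut). In form: {"travel": [[x, y, z], ...], "dr": [[wx, wy, wz], ...], "jaw": [jaw, ...]}. A call has 1 to 5 rows; each row shifts and turns the commanded pose from where the row before left it; what a row does not reach is not made up. A row lasts 1/12 s, in which the tool goes at most 41.7 mm and 7.16 degrees, less where a joint would pass 70% of its speed; a pose out of reach is approached as far as the arm can. A call is refused whole if a number of a shift passes 41.7 or a number of a turn 7.16, either way. A call with a gripper value outside its range is refused whole. The fingers move at their own pace and stop on an object; FORCE is the grip in N (left out, the last holds). Time passes only in rows, so rows that do not move let the fingers close. It gives the time, the measured TCP pose, the force and the opening at its end, in the units of the state.
- get_state(): the state, without advancing time (a new reading comes with each control period).
- read_camera(name): name is "scene" or "top" or "wrist"; returns the picture (420x560x3 uint8, red, green, blue); there is no depth.
- camera_info(name): a dict with "K" (3x3 intrinsics, pixels), "k1" (the pictures are not rectified: a ray, as slopes to the right and down, at radius r is drawn at 1 + k1 r^2 times it, then the intrinsics apply), "R" (3x3) and "t" (3): a world point X has camera coordinates R X + t; the wrist camera has in their place "mount" (4x4, takes a point from camera to tool coordinates, whose origin is the TCP and whose axes are the flange's). Camera axes: x right, y down, z forward; pixel columns grow to the right and rows downward; lengths in m; the calibration is good to about 2 mm. A picture is of the moment at which its call begins: read the wrist's pose just before it. camera_info takes no time and is no camera call.
- sign_off(): hands the job in, once; it reports no verdict.
The state is a dict: "time": time; "qpos": joint angles; "dq": joint speeds; "joint_efforts": joint torques, N m; "eef_pos": TCP position; "tcp_rot": TCP orientation; "contact_force": force on the tool from outside, world axes, zero at the start; "wrist_torque": the same for the moment, N m; "opening": opening from 0.0 (shut) to 1.0 (fully open).
Only numpy, scipy, OpenCV 4.12 (cv2) and the standard library are available. Lean on these libraries where they do the work, as an engineer would, in place of code of your own. Each camera call takes 0.05 s, during which the arm holds its last target. There are 200 camera calls.

## Working session

There is one attempt and no reset: what is moved stays moved. The work goes in short steps, Python scripts to look and compute and a shell command to move; the robot and the scene stay as the last step left them, time stands still between calls to the robot, and variables do not carry over. Pictures are saved under pics/ and viewed, about 8 in all and at most 12, crops included, and the job is handed in when it is done.

```bash
ls; mkdir -p pics; cat > h.py <<'E'
from plant import *
import numpy as np, cv2
from scipy.spatial.transform import Rotation as Ro
def cam(name):
    c=camera_info(name)
    K=np.array(c["K"]);k=c["k1"]
    if "mount" in c:
        s=get_state();T=np.eye(4);T[:3,:3]=Ro.from_quat(s["tcp_rot"]).as_matrix();T[:3,3]=s["eef_pos"]
        M=T@np.array(c["mount"]);R=M[:3,:3].T;t=-R@M[:3,3]
    else: R=np.array(c["R"]);t=np.array(c["t"])
    return K,k,R,t
def ray(C,uv):
    K,k,R,t=C
    d=np.linalg.solve(K,[uv[0],uv[1],1]);p=d[:2];q=p.copy()
    for _ in range(20): q=p/(1+k*(q@q))
    return -R.T@t, R.T@np.array([q[0],q[1],1])
def onplane(C,uv,z):
    o,d=ray(C,uv);return o+d*(z-o[2])/d[2]
def tri(C1,u1,C2,u2):
    o,d=ray(C1,u1);p,e=ray(C2,u2)
    s=np.linalg.lstsq(np.c_[d,-e],p-o,rcond=None)[0]
    a=o+d*s[0];b=p+e*s[1];return (a+b)/2,np.linalg.norm(a-b)
def proj(C,X):
    K,k,R,t=C;c=R@np.array(X)+t;q=c[:2]/c[2];q=q*(1+k*(q@q));return (K@[q[0],q[1],1])[:2]
E
python3 - <<'E'
from h import *
print(get_state())
for n in("scene","top","wrist"):
    C=cam(n);im=read_camera(n);cv2.imwrite(f"pics/{n}0.png",im[:,:,::-1]);print(n,C[0].tolist(),C[1],(-C[2].T@C[3]).round(3),C[2].round(2).tolist())
a=cv2.imread("pics/scene0.png");b=cv2.imread("pics/top0.png")
E
```

```text
pics
{'time': 0.0, 'qpos': array([-1.33500001e+00,  2.87149674e-01,  1.57819345e+00, -6.22535695e-06,
        1.27861255e+00, -1.49972524e-01]), 'dq': array([ 0.00031578,  0.00102692, -0.00037086,  0.00095895, -0.00019319,
       -0.00084452]), 'joint_efforts': array([-2.31696567e-04, -4.05986416e+01, -2.92625248e+01, -1.05166146e-04,
        5.81427259e-03, -2.37239497e-06]), 'eef_pos': array([ 0.2538689 , -0.62472025,  0.22994894]), 'tcp_rot': array([ 9.81454544e-01,  1.91691370e-01, -5.36621962e-05, -1.18029378e-03]), 'contact_force': array([-0.9795559 ,  0.25036277,  0.96807471]), 'wrist_torque': array([-0.03708806,  0.02189603, -0.04637025]), 'opening': 1.002777543969925}
scene [[449.3728172365891, 0.0, 282.49237533497654], [0.0, 449.3728172365891, 205.34592408955766], [0.0, 0.0, 1.0]] 0.04274485143727014 [-0.54  -0.579  0.92 ] [[0.47, -0.88, -0.01], [-0.52, -0.28, -0.81], [0.71, 0.38, -0.59]]
top [[389.894448922315, 0.0, 277.2890113758905], [0.0, 389.894448922315, 206.98489570060525], [0.0, 0.0, 1.0]] -0.052073824859207314 [ 0.347 -0.03   1.001] [[-0.03, -1.0, -0.02], [-0.99, 0.03, -0.15], [0.15, 0.02, -0.99]]
wrist [[299.81544568383936, 0.0, 273.02095226343584], [0.0, 299.81544568383936, 208.9028146549078], [0.0, 0.0, 1.0]] -0.06729603675266368 [ 0.331 -0.595  0.373] [[0.38, -0.93, -0.0], [-0.88, -0.36, 0.32], [-0.29, -0.12, -0.95]]
```

View pics/top0.png

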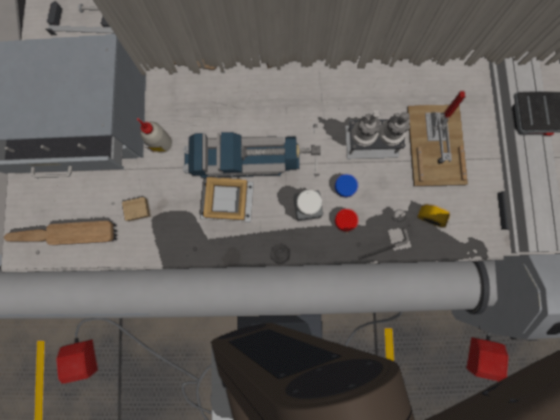

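View pics/scene0.png

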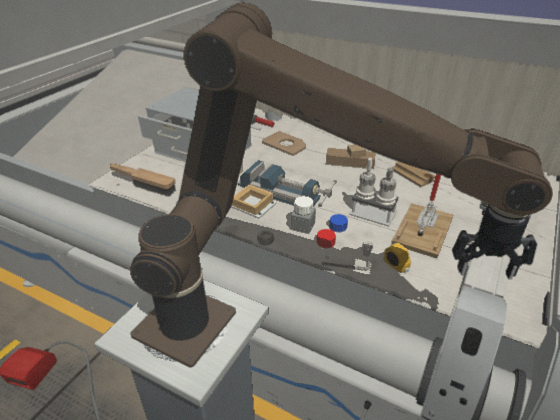

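The top view shows the white cap on the grey pot at (309,204). The wooden block with its pocket is at (226,199), and the blue (346,185) and red (346,219) look-alikes are to be left alone. In the scene view the pot is at (303,210) and the block at (252,200). Next I measure both and check a crop.

```bash
python3 - <<'E'
from h import *
T=cam("top");S=cam("scene")
a=cv2.imread("pics/top0.png");b=cv2.imread("pics/scene0.png")
def white(im,x0,y0,x1,y1,th):
    h=cv2.cvtColor(im,cv2.COLOR_BGR2HSV);m=((h[...,2]>th)&(h[...,1]<40)).astype(np.uint8)[y0:y1,x0:x1]
    n,l,s,c=cv2.connectedComponentsWithStats(m);i=1+np.argmax(s[1:,4]);return s[i]+[x0,y0,0,0,0],c[i]+[x0,y0]
print(white(a,285,180,332,230,205),white(b,285,190,325,240,205))
for tu,su in (((309,204),(303,203)),):
    print("cap",tri(T,tu,S,su))
print("floor",onplane(T,(226,199),.02), tri(T,(226,199),S,(252,200)))
for n,uv in(("blue",(346,185)),("red",(346,219)),("nut?",(281,254)),("motor",(245,155))): print(n,onplane(T,uv,.02))
A=cv2.resize(a[140:270,180:370],None,fx=3,fy=3,interpolation=2);B=cv2.resize(b[155:255,220:360],(570,390),interpolation=2)
B=cv2.resize(b[160:250,215:355],(570,366),interpolation=2);A=A[60:300]
cv2.imwrite("pics/crop1.png",np.vstack([A,B[:355]]))
E
```

```text
Traceback (most recent call last):
ValueError: attempt to get argmax of an empty sequence
```

```bash
python3 - <<'E'
from h import *
T=cam("top");S=cam("scene")
a=cv2.imread("pics/top0.png");b=cv2.imread("pics/scene0.png")
def white(im,x0,y0,x1,y1):
    v=im[y0:y1,x0:x1].min(2);th=np.percentile(v,99.5)*.85;m=(v>th).astype(np.uint8)
    n,l,s,c=cv2.connectedComponentsWithStats(m);i=1+np.argmax(s[1:,4]);return th,s[i]+[x0,y0,0,0,0],c[i]+[x0,y0]
w1=white(a,293,188,326,218);w2=white(b,290,195,318,215);print(w1,w2)
print("cap",tri(T,w1[2],S,w2[2]))
print("floor",onplane(T,(226,199),.02), tri(T,(226,199),S,(252,200)))
for n,uv in(("blue",(346,185)),("red",(346,219)),("nut?",(281,254)),("motor",(245,155))): print(n,onplane(T,uv,.02))
A=cv2.resize(a[160:240,180:370],None,fx=3,fy=3,interpolation=2);B=cv2.resize(b[160:248,215:355],(570,355),interpolation=2)
cv2.imwrite("pics/crop1.png",np.vstack([A,B]))
E
```

```text
(np.float64(155.54999999999998), array([298, 190,  24,  24, 432]), array([309.48148148, 201.46064815])) (np.float64(192.95), array([295, 196,  18,  11, 150]), array([303.5, 201.2]))
cap (array([ 0.49263221, -0.09310419,  0.10040228]), np.float64(0.0029095058638628963))
floor [0.51760637 0.11571437 0.02      ] (array([0.51829459, 0.11466664, 0.01980934]), np.float64(0.0025179575371034116))
blue [ 0.54473626 -0.1924675   0.02      ]
red [ 0.45721139 -0.18783682  0.02      ]
nut? [ 0.3739718  -0.02113204  0.02      ]
motor [0.6323015  0.06534307 0.02      ]
```

View pics/crop1.png

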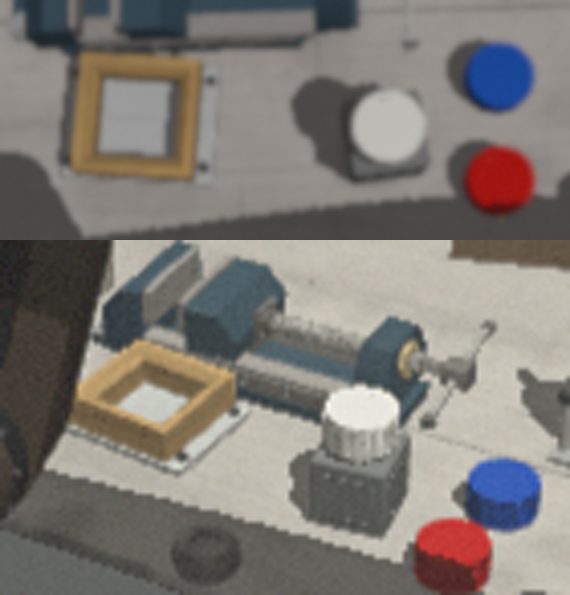

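The crop confirms it. The white ribbed cap sits on the grey square pot, and the pocket is empty. The red and blue lids lie apart on the table, so I leave them. Cap top triangulates to about (0.493, -0.093, 0.100), the block to about (0.518, 0.115). I go above the pot now.

```bash
python3 -m jog '{"travel":[[14,34,15],[14,34,15],[14,36,10],[16,36,5],[16,36,0]],"dr":[[0,0,-5],[0,0,-5],[0,0,-4],[0,0,-4],[0,0,-4]],"jaw":[0,0,0,0,0]}' 60
python3 -m jog '{"travel":[[16,36,0],[16,36,0],[16,36,0],[16,36,0],[16,36,0]],"dr":[[0,0,0],[0,0,0],[0,0,0],[0,0,0],[0,0,0]],"jaw":[0,0,0,0,0]}'
python3 -m jog '{"travel":[[17,36,0],[17,36,0],[17,36,0],[17,36,0],[17,32,0]],"dr":[[0,0,0],[0,0,0],[0,0,0],[0,0,0],[0,0,0]],"jaw":[0,0,0,0,0]}'
python3 -m jog '{"travel":[[0,0,-5],[0,0,0]],"dr":[[0,0,0],[0,0,0]],"jaw":[0,0]}'
python3 - <<'E'
from h import *
W=cam("wrist");im=read_camera("wrist");cv2.imwrite("pics/w1.png",im[:,:,::-1])
np.savez("pics/w1.npz",*W);print(get_state()["qpos"],proj(W,[.4926,-.0931,.1]),proj(W,[.518,.115,.04]))
E
```

```text
time: 0.57
eef_pos: [0.3286, -0.4483, 0.2779]
tcp_rot: [1.0, -0.001, 0.001, 0.001]
contact_force: [-0.4, -0.2, 0.1]
opening: 1.0
time: 0.98
eef_pos: [0.4082, -0.2674, 0.2761]
tcp_rot: [1.0, 0.001, 0.0, -0.0]
contact_force: [0.5, -0.5, -0.3]
opening: 1.0
time: 1.4
eef_pos: [0.4932, -0.0909, 0.2762]
tcp_rot: [1.0, 0.001, 0.0, -0.0]
contact_force: [-0.1, -0.2, 0.1]
opening: 0.997
time: 1.57
eef_pos: [0.4929, -0.0915, 0.2701]
tcp_rot: [1.0, 0.003, -0.001, -0.0]
contact_force: [-0.5, -1.0, -0.1]
opening: 1.001
[-3.88381431e-01 -1.32769391e-01  1.95016526e+00 -5.91090944e-04
  1.32615052e+00  1.17883516e+00] [274.20071932 189.96980597] [110.06092084 157.78875006]
```

View pics/w1.png

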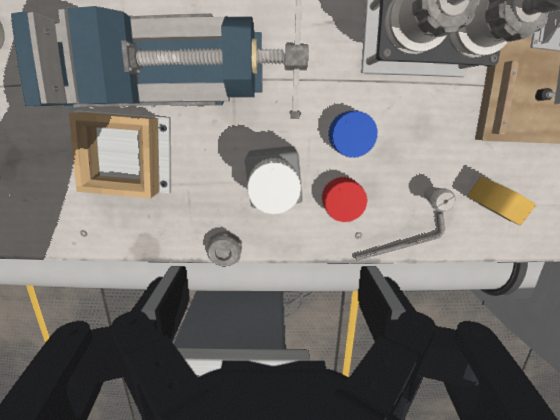

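```bash
python3 - <<'E'
import cv2,numpy as np
im=cv2.imread("pics/w1.png")
A=cv2.resize(im[100:210,60:180],None,fx=5,fy=5,interpolation=cv2.INTER_CUBIC)
B=cv2.resize(im[140:220,240:308],None,fx=5,fy=5,interpolation=cv2.INTER_CUBIC)
B=cv2.resize(im[138:222,236:312],(380,420),interpolation=cv2.INTER_CUBIC)
A=cv2.resize(im[105:205,66:176],(418,380),interpolation=cv2.INTER_CUBIC)
out=np.zeros((420,800,3),np.uint8);out[:380,:418]=A;out[:,420:]=B
B2=out.copy();g=out[:,420:].astype(int);out[:,420:]=np.clip(g*1.5-40,0,255)
cv2.imwrite("pics/crop2.png",out)
E
```

```text
(no output)
```

View pics/crop2.png

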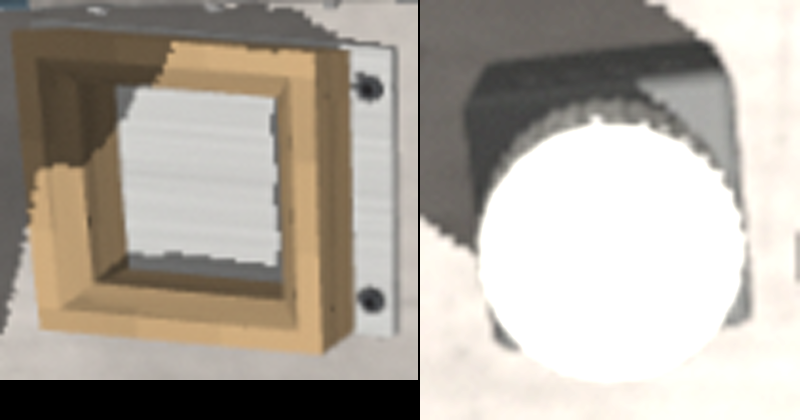

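```bash
python3 - <<'E'
from h import *
d=np.load("pics/w1.npz");W=[d[f"arr_{i}"] for i in range(4)];W[1]=float(W[1])
T=cam("top")
def rep(n,P):
    P=np.array(P);print(n,P[:,:2].round(4).tolist(),"c",P[:,:2].mean(0).round(4))
    for i in range(4):
        e=P[(i+1)%4]-P[i];print("  len %.1f ang %.1f"%(np.hypot(*e[:2])*1e3,(np.degrees(np.arctan2(e[1],e[0]))+45)%90-45))
rep("block",[onplane(W,(66+x/3.8,105+y/3.8),.04) for x,y in((15,30),(316,50),(322,353),(40,328))])
rep("floor",[onplane(W,(66+x/3.8,105+y/3.8),.008) for x,y in((118,86),(277,97),(281,270),(127,256))])
rep("pot",[onplane(W,(236+(x-420)/5,138+y/5),.064) for x,y in((467,103),(730,68),(752,326),(497,350))])
im=cv2.imread("pics/w1.png");m=(im[140:225,240:310].min(2)>185).astype(np.uint8)
n,l,s,c=cv2.connectedComponentsWithStats(m)
i=l[48,34];print(s[i],c[i]+[240,140],onplane(W,c[i]+[240,140],.1))
print(tri(T,(309.48,201.46),W,c[i]+[240,140]))
# block heights: same corners in top (crop/3 + (180,160))
for a,w in(((84,52),(15,30)),((200,62),(316,50)),((192,180),(322,353)),((72,168),(40,328))):
    print(tri(T,(180+a[0]/3,160+a[1]/3),W,(66+w[0]/3.8,105+w[1]/3.8)))
E
```

```text
block [[0.5739, 0.1585], [0.5659, 0.0586], [0.4651, 0.0683], [0.4739, 0.1688]] c [0.5197 0.1135]
  len 100.2 ang -4.6
  len 101.2 ang -5.5
  len 100.9 ang -5.0
  len 100.6 ang -5.9
floor [[0.5538, 0.1448], [0.5492, 0.0873], [0.4873, 0.0936], [0.4927, 0.1516]] c [0.5207 0.1193]
  len 57.7 ang -4.5
  len 62.2 ang -5.9
  len 58.2 ang -5.3
  len 61.5 ang -6.3
pot [[0.5205, -0.0595], [0.529, -0.1204], [0.4665, -0.1278], [0.46, -0.0655]] c [ 0.494  -0.0933]
  len 61.5 ang 7.9
  len 62.9 ang 6.7
  len 62.6 ang 6.0
  len 60.8 ang 5.7
[   3   22   67   63 2776] [277.99279539 194.22370317] [ 0.48786899 -0.09723608  0.1       ]
(array([ 0.49038987, -0.09423329,  0.10762729]), np.float64(0.005774734396958021))
(array([0.57287419, 0.15923294, 0.0377249 ]), np.float64(0.0024375725960687333))
(array([0.56400219, 0.06259375, 0.02663262]), np.float64(0.003935498705370688))
(array([0.46181449, 0.07035958, 0.03198465]), np.float64(0.0033073034091220654))
(array([0.47330718, 0.16878933, 0.03936422]), np.float64(0.0012536089815786762))
```

Block centre is (0.520, 0.1135) with yaw -5.3°. Pot centre is (0.494, -0.093) with yaw +6.6°, so the carry needs a turn of about -12°. I descend and grip the cap with the TCP at about z 0.064.

```bash
python3 -m jog '{"travel":[[1,-1.5,-40],[0,0,-40],[0,0,-40],[0,0,-35],[0,0,-25]],"dr":[[0,0,0],[0,0,0],[0,0,0],[0,0,0],[0,0,0]],"jaw":[0,0,0,0,0]}' 60
python3 -m jog '{"travel":[[0,0,-16],[0,0,-10],[0,0,0],[0,0,0],[0,0,0]],"dr":[[0,0,0],[0,0,0],[0,0,0],[0,0,0],[0,0,0]],"jaw":[0,0,0,80,255]}' 60
python3 -m jog '{"travel":[[0,0,0],[0,0,0],[0,0,0],[0,0,0]],"dr":[[0,0,0],[0,0,0],[0,0,0],[0,0,0]],"jaw":[255,255,255,255]}' 60
python3 - <<'E'
from h import *
im=read_camera("wrist");cv2.imwrite("pics/w2.png",im[:,:,::-1]);s=get_state();print(s["contact_force"],s["wrist_torque"],s["opening"])
E
```

```text
time: 2.03
eef_pos: [0.4915, -0.0958, 0.0878]
tcp_rot: [1.0, -0.0, -0.002, -0.001]
contact_force: [-0.4, -0.5, 0.6]
opening: 1.0
time: 2.45
eef_pos: [0.4951, -0.0958, 0.0669]
tcp_rot: [1.0, 0.0, 0.001, 0.0]
contact_force: [1.1, 2.2, 2.2]
opening: 0.747
time: 2.78
eef_pos: [0.4954, -0.0949, 0.0672]
tcp_rot: [1.0, 0.001, 0.002, 0.0]
contact_force: [-0.5, 3.5, 5.5]
opening: 0.666
[-0.46102573  3.00001342  7.27194947] [ 0.49194303  0.11850013 -0.04593616] 0.6642127087422369
```

View pics/w2.png

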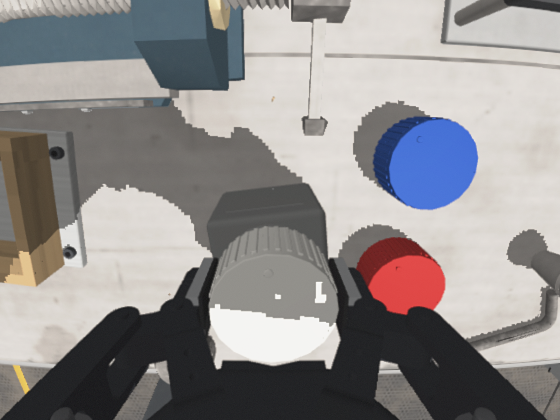

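The cap is held between both pads, with opening 0.66 (about 57 mm). I lift and carry over the block.

```bash
python3 -m jog '{"travel":[[0,0,5],[0,0,20],[0,0,30],[0,0,30],[0,0,5]],"dr":[[0,0,0],[0,0,0],[0,0,0],[0,0,0],[0,0,0]],"jaw":[255,255,255,255,255]}' 90
python3 -m jog '{"travel":[[3,20,0],[3,30,0],[3,35,0],[4,38,0],[4,35,0]],"dr":[[0,0,0],[0,0,-3],[0,0,-3],[0,0,-3],[0,0,-3]],"jaw":[255,255,255,255,255]}'
python3 -m jog '{"travel":[[4,30,0],[4,17,0],[0,3,0],[0,0,0],[0,0,0]],"dr":[[0,0,0],[0,0,0],[0,0,0],[0,0,0],[0,0,0]],"jaw":[255,255,255,255,255]}'
python3 - <<'E'
from h import *
W=cam("wrist");im=read_camera("wrist");t=read_camera("top");sc=read_camera("scene");
cv2.imwrite("pics/w3.png",im[:,:,::-1]);cv2.imwrite("pics/t3.png",t[:,:,::-1]);cv2.imwrite("pics/s3.png",sc[:,:,::-1]);s=get_state();print(s["contact_force"],s["wrist_torque"],s["opening"],s["eef_pos"],s["qpos"])
np.savez("pics/w3.npz",*W)
a=cv2.resize(im[60:380,100:480],(570,480))
b=cv2.resize(sc[130:290,200:320],(230,307))
o=np.zeros((480,800,3),np.uint8);o[:,:570]=a;o[:307,570:]=b;cv2.imwrite("pics/v3.png",o[:,:,::-1])
E
```

```text
time: 3.25
eef_pos: [0.4964, -0.0961, 0.16]
tcp_rot: [1.0, 0.001, 0.004, 0.002]
contact_force: [1.8, -0.6, -3.0]
opening: 0.663
time: 3.67
eef_pos: [0.5095, 0.0645, 0.153]
tcp_rot: [0.994, -0.105, -0.001, 0.0]
contact_force: [0.8, -1.3, -4.6]
opening: 0.662
time: 4.08
eef_pos: [0.518, 0.1125, 0.1537]
tcp_rot: [0.995, -0.103, -0.001, 0.001]
contact_force: [-0.4, -0.5, -4.4]
opening: 0.661
[ 0.40840854  0.05400922 -4.71907318] [-0.04712473 -0.00823796  0.01984556] 0.6615042953567788 [0.51871328 0.11194151 0.15471319] [ 2.14512598e-02  4.69087281e-02  1.99619590e+00 -4.97228472e-04
  1.09940696e+00  1.80164362e+00]
```

View pics/v3.png

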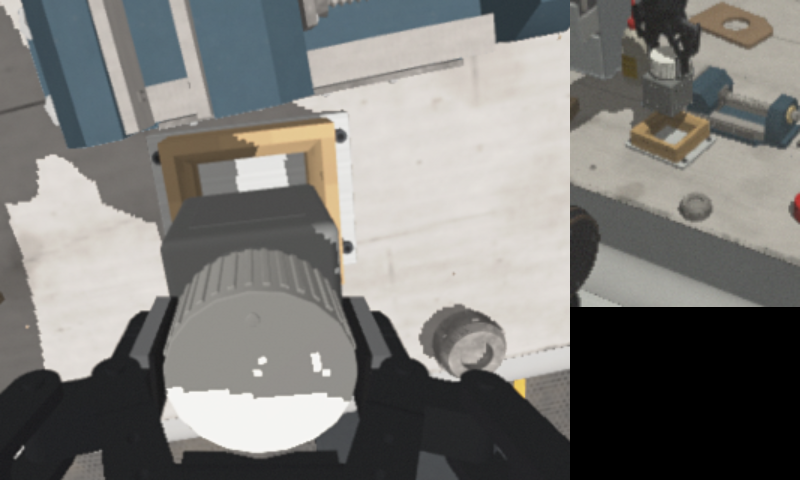

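The pot hangs straight and level from the cap over the pocket. I enlarge the pot and block edges for one correction.

```bash
python3 - <<'E'
import cv2,numpy as np
im=cv2.imread("pics/w3.png")[130:260,195:345]
im=cv2.resize(im,(690,598),interpolation=cv2.INTER_CUBIC)
cv2.imwrite("pics/v4.png",np.clip((im/255.)**.6*255,0,255).astype(np.uint8))
E
```

```text
(no output)
```

View pics/v4.png

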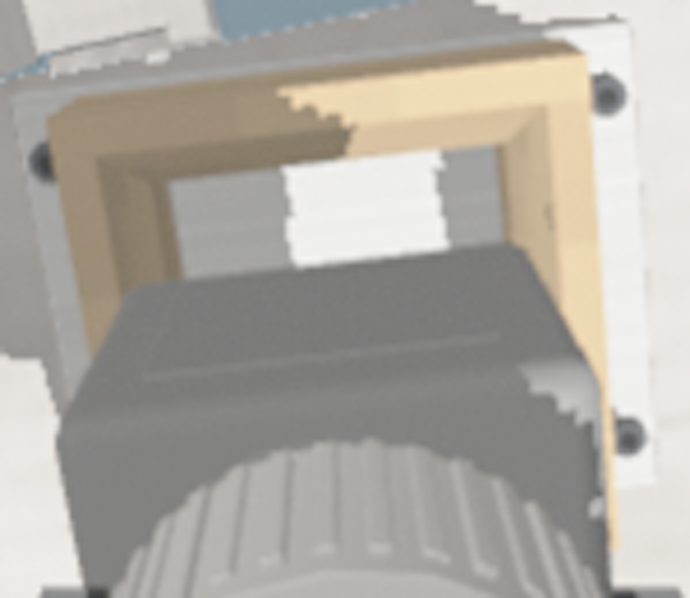

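```bash
python3 - <<'E'
from h import *
d=np.load("pics/w3.npz");W=[d[f"arr_{i}"] for i in range(4)];W[1]=float(W[1])
def seg(n,a,b,z,depth):
    P=[onplane(W,(195+x/4.6,130+y/4.6),z)[:2] for x,y in(a,b)];e=P[1]-P[0];L=np.hypot(*e);u=e/L
    c=(P[0]+P[1])/2+depth*np.array([u[1],-u[0]])
    print(n,"len %.1f yaw %.1f"%(L*1e3,np.degrees(np.arctan2(u[1],u[0]))+90),"centre",c.round(4), np.round(P,4).tolist())
seg("pot bottom",(122,292),(528,244),.0875,.032)
seg("pot top",(58,432),(597,372),.1515,.032)
seg("block top",(48,118),(588,57),.04,.0505)
seg("block in",(98,158),(548,107),.04,.0425)
E
```

```text
pot bottom len 63.9 yaw -5.0 centre [0.5154 0.1144] [[0.55, 0.1435], [0.5445, 0.0798]]
pot top len 60.8 yaw -5.1 centre [0.5163 0.1126] [[0.5509, 0.1401], [0.5454, 0.0795]]
block top len 100.3 yaw -5.5 centre [0.519  0.1143] [[0.5741, 0.1594], [0.5644, 0.0595]]
block in len 84.4 yaw -5.4 centre [0.5186 0.1143] [[0.5649, 0.1522], [0.5569, 0.0683]]
```

Pot and block yaws agree within 0.5°. The pot needs about +3 mm in x and +0.5 mm in y. I lower it, watching the force.

```bash
python3 -m jog '{"travel":[[3,0.5,-15],[0,0,-20],[0,0,-15],[0,0,-8],[0,0,-5]],"dr":[[0,0,0],[0,0,0],[0,0,0],[0,0,0],[0,0,0]],"jaw":[255,255,255,255,255]}'
python3 -m jog '{"travel":[[0,0,-4],[0,0,-3],[0,0,-2]],"dr":[[0,0,0],[0,0,0],[0,0,0]],"jaw":[255,255,255]}'
```

```text
time: 4.65
eef_pos: [0.5212, 0.1128, 0.0909]
tcp_rot: [0.995, -0.104, -0.001, 0.0]
contact_force: [0.1, 1.1, -4.1]
opening: 0.662
time: 4.9
eef_pos: [0.5226, 0.1135, 0.0839]
tcp_rot: [0.995, -0.104, 0.001, -0.0]
contact_force: [-0.8, -0.4, -3.7]
opening: 0.663
```

```bash
python3 -m jog '{"travel":[[0,0,-3],[0,0,-2],[0,0,-2],[0,0,-1],[0,0,0]],"dr":[[0,0,0],[0,0,0],[0,0,0],[0,0,0],[0,0,0]],"jaw":[255,255,255,255,255]}'
python3 -m jog '{"travel":[[0,0,-1],[0,0,-1],[0,0,0]],"dr":[[0,0,0],[0,0,0],[0,0,0]],"jaw":[255,255,255]}'
```

```text
time: 5.32
eef_pos: [0.5223, 0.1137, 0.0756]
tcp_rot: [0.995, -0.104, 0.0, -0.0]
contact_force: [-0.6, 0.4, -4.2]
opening: 0.662
time: 5.57
eef_pos: [0.5227, 0.1142, 0.0753]
tcp_rot: [0.995, -0.104, 0.0, -0.0]
contact_force: [-3.6, 1.7, 5.7]
opening: 0.658
```

Contact came at TCP z 0.0753, matching the expected 0.0752 for a fully seated pot. I twist counter-clockwise with a firmer grip. The rows include a small shift because the cap axis lies about 2.5 mm from the tool axis.

```bash
python3 -m jog '{"travel":[[0,0,0],[0,0.3,0],[0,0.3,0],[0,0.3,0],[0,0.3,0]],"dr":[[0,0,0],[0,0,4],[0,0,6],[0,0,6],[0,0,6]],"jaw":[255,255,255,255,255]}' 100
python3 - <<'E'
from h import *
s=get_state();print(s["wrist_torque"],s["contact_force"])
E
python3 -m jog '{"travel":[[0,0.3,0],[0,0.3,0],[-0.2,0.3,0],[-0.3,0.2,0],[0,0,0]],"dr":[[0,0,6],[0,0,6],[0,0,6],[0,0,5],[0,0,0]],"jaw":[255,255,255,255,255]}'
python3 - <<'E'
from h import *
s=get_state();print(s["wrist_torque"],s["contact_force"]);
W=cam("wrist");im=read_camera("wrist");cv2.imwrite("pics/w5.png",im[:,:,::-1])
E
```

```text
time: 5.98
eef_pos: [0.5223, 0.1148, 0.075]
tcp_rot: [0.996, 0.09, -0.0, 0.0]
contact_force: [-4.5, -0.2, 5.2]
opening: 0.657
[-0.26355199  0.80856175 -0.2635799 ] [-4.5329547  -0.22402869  5.18563538]
time: 6.4
eef_pos: [0.5226, 0.1161, 0.0754]
tcp_rot: [0.958, 0.286, 0.001, 0.0]
contact_force: [-2.1, 1.5, 5.2]
opening: 0.656
[ 0.03153606  0.39504114 -0.05059038] [-2.0574598   1.47026489  5.18766468]
```

```bash
python3 -m jog '{"travel":[[-0.2,0.2,0],[-0.2,0.2,0]],"dr":[[0,0,4],[0,0,4]],"jaw":[255,255]}'
python3 - <<'E'
from h import *
s=get_state();print(s["wrist_torque"],s["contact_force"])
E
python3 -m jog '{"travel":[[-0.2,0.2,0],[0,0,0]],"dr":[[0,0,3],[0,0,0]],"jaw":[255,255]}'
python3 - <<'E'
from h import *
s=get_state();print(s["wrist_torque"],s["contact_force"]);
W=cam("wrist");im=read_camera("wrist");np.savez("pics/w6.npz",*W)
im=cv2.resize(im[130:330,160:400],(720,600),interpolation=cv2.INTER_CUBIC)
cv2.imwrite("pics/v6.png",(255*(im[:,:,::-1]/255.)**.6).astype(np.uint8))
E
```

```text
time: 6.62
eef_pos: [0.5224, 0.1164, 0.0759]
tcp_rot: [0.936, 0.352, 0.001, 0.0]
contact_force: [-4.9, 0.5, 10.9]
opening: 0.662
[-0.109188    0.74519545 -0.08942501] [-4.86356884  0.49175722 10.93177438]
time: 6.78
eef_pos: [0.5225, 0.1165, 0.0763]
tcp_rot: [0.926, 0.376, 0.001, 0.001]
contact_force: [-4.5, -0.9, 9.6]
opening: 0.66
[-0.12701861  0.66522681  0.05880687] [-4.50631708 -0.89996809  9.61497836]
```

View pics/v6.png

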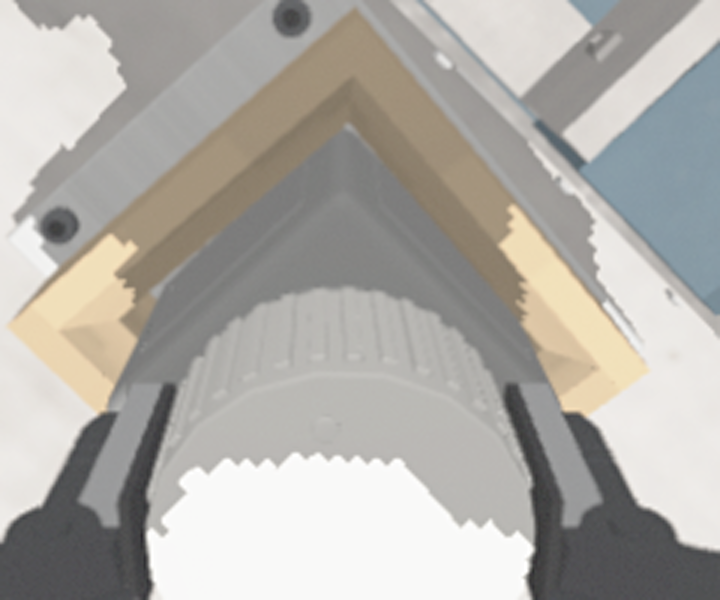

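Gripper has turned 56°. The torque has dropped to near zero and the upward force jumped to about 10 N at 53°, so the lugs look free. The pip at view (327,425) still sits in the same place relative to the jaws, so the cap did not slip. I check the cap's turn relative to the pot numerically.

```bash
python3 - <<'E'
from h import *
d=np.load("pics/w6.npz");W=[d[f"arr_{i}"] for i in range(4)];W[1]=float(W[1])
f=lambda p,z:onplane(W,(160+p[0]/3,130+p[1]/3),z)[:2]
def yaw(a,b,z): e=f(b,z)-f(a,z);return (np.degrees(np.arctan2(e[1],e[0]))+45)%90-45
print("block",yaw((355,8),(10,325),.04),yaw((355,8),(648,370),.04))
print("pot",yaw((330,205),(175,325),.072),yaw((355,205),(490,345),.072))
c=f((340,545),.1095);p=f((327,425),.1095);print("pip from cap centre",p-c,np.degrees(np.arctan2(*(p-c)[::-1])), np.hypot(*(p-c)))
d3=np.load("pics/w3.npz");W3=[d3[f"arr_{i}"] for i in range(4)];W3[1]=float(W3[1])
g=lambda p,z:onplane(W3,(100+p[0]/1.5,60+p[1]/1.5),z)[:2]
c=g((260,368),.189);p=g((252,320),.189);print("before",p-c,np.degrees(np.arctan2(*(p-c)[::-1])),np.hypot(*(p-c)))
E
```

```text
block -4.003061808208685 -5.68965722620797
pot -7.023000040522447 -2.799161090381972
pip from cap centre [0.01306674 0.01523102] 49.37359375785124 0.020067975645270353
before [ 0.01573859 -0.00108325] -3.9373092992159267 0.0157758276698393
```

The cap has turned about 54° relative to the pot and 48.7° is needed. I add 3° as margin, then lift gently and check the force.

```bash
python3 -m jog '{"travel":[[-0.1,0.1,0],[0,0,1],[0,0,2],[0,0,2],[0,0,0]],"dr":[[0,0,3],[0,0,0],[0,0,0],[0,0,0],[0,0,0]],"jaw":[255,255,255,255,255]}'
python3 - <<'E'
from h import *
s=get_state();print(s["wrist_torque"],s["contact_force"],s["eef_pos"])
E
```

```text
time: 7.25
eef_pos: [0.5215, 0.1166, 0.0788]
tcp_rot: [0.917, 0.399, 0.001, 0.0]
contact_force: [0.2, 0.0, -0.5]
opening: 0.659
[ 0.00717254 -0.05052504  0.01439313] [ 0.16635808  0.000837   -0.4700001 ] [0.52147104 0.11657354 0.07883923]
```

Only the cap's weight is felt, so it is free. I lift straight up by 46 mm, to about 25 mm clear of the rim.

```bash
python3 -m jog '{"travel":[[0,0,4],[0,0,8],[0,0,10],[0,0,10],[0,0,8]],"dr":[[0,0,0],[0,0,0],[0,0,0],[0,0,0],[0,0,0]],"jaw":[255,255,255,255,255]}'
python3 -m jog '{"travel":[[0,0,5],[0,0,1],[0,0,0],[0,0,0],[0,0,0]],"dr":[[0,0,0],[0,0,0],[0,0,0],[0,0,0],[0,0,0]],"jaw":[255,255,255,255,255]}'
python3 - <<'E'
from h import *
im=read_camera("wrist");sc=read_camera("scene");s=get_state();print(s["contact_force"],s["eef_pos"],s["tcp_rot"],s["opening"])
W=cam("wrist");np.savez("pics/w7.npz",*W)
a=cv2.resize(im[80:330,160:400],(480,500));b=cv2.resize(sc[140:240,215:295],(320,400),interpolation=cv2.INTER_CUBIC)
o=np.zeros((500,800,3),np.uint8);o[:,:480]=a;o[:400,480:]=b;cv2.imwrite("pics/v7.png",(255*(o[:,:,::-1]/255.)**.7).astype(np.uint8))
E
```

```text
time: 7.67
eef_pos: [0.5215, 0.1167, 0.1202]
tcp_rot: [0.917, 0.4, 0.001, 0.0]
contact_force: [0.7, 0.5, -1.5]
opening: 0.657
time: 8.08
eef_pos: [0.5203, 0.1166, 0.1237]
tcp_rot: [0.917, 0.4, -0.001, -0.0]
contact_force: [0.3, -0.2, -0.3]
opening: 0.658
[ 0.31450749  0.17743302 -1.35420198] [0.52037369 0.11663107 0.12365663] [ 9.16699244e-01  3.99577349e-01 -6.05919387e-04 -2.66158931e-04] 0.657098007108111
```

View pics/v7.png

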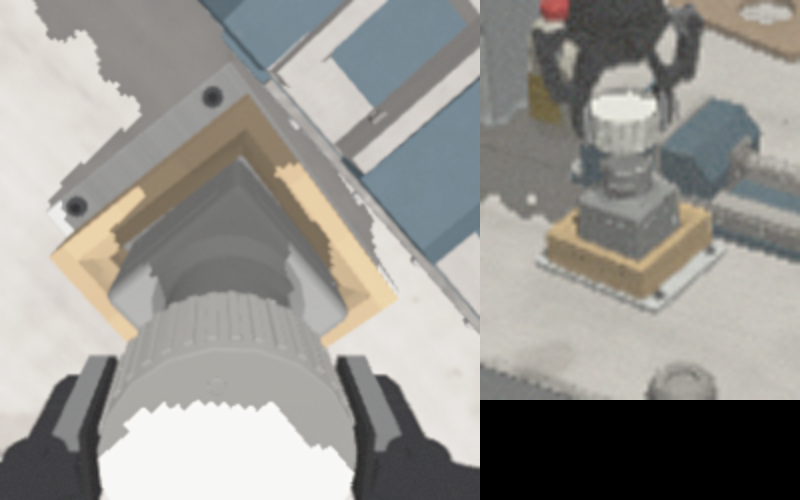

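The wrist view shows the cap held level above the exposed neck, with the pot still square inside the pocket. The scene view shows the pot deep in the block with a gap under the cap. Lift from the closed height is 48.4 mm, so the edge is about 24 mm above the rim.

```bash
python3 -c "
from plant import *
print(sign_off())"
```

```text
the job is handed in; nothing more can be done
None
```

The grease pot is open and handed in at about 8 s of the 45 s allowed. The pot stands in the block's pocket, and the gripper holds the cap level just above its mouth.

- **Seating:** I carried the pot by its closed cap and lowered it into the pocket. Contact came at tool height 0.0753 m, against 0.0752 m expected for fully down.
- **Twist:** The gripper turned the cap 59° counter-clockwise. At 56° the pip showed about 54° of cap turn relative to the pot, and 48.7° is needed. Estimating the pot's own angle from its two edges gave -7.0° and -2.8°, so that figure is good to a few degrees. The upward force jumped at about 53° and the torque fell to near zero, which also points to the lugs coming free. I then added 3° for margin.
- **Lift:** I raised the cap 48.4 mm from closed, so its lower edge is about 24 mm above the rim. The force during the lift was only about 1 N, so the pot did not come with it.
- **Last look:** The final images show the pot still square in the pocket. I did not measure its height again after the lift; that rests on the force and the images.

The only disagreement was in the early measurements: a poor cap outline in one wrist view put the cap top at 0.108 m instead of 0.100 m. I dropped it in favour of the scene and top views.

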